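Snap the lid of a clip-lock sample box shut all round

ROBOT

A 6-joint arm with a two-finger parallel gripper is mounted at the origin on a cart in front of the work surface, level with it; the furniture and walls round the work are solid. World frame = base frame: x ahead of the robot, y to its left, z up, the work surface at z = 0. Lengths are in mm, angles in rad, forces in N, time in s.
With the tool pointing down it reaches from about 275 to 750 mm from the base axis. Payload 10.2 kg.
Tool frame: the origin (TCP) lies on the front face of the gripper's body, between the roots of the fingers; the fingertips stand 73 mm ahead of it and the grasp point (between the pads) lies 54 mm ahead of it; z points along the fingers, y is the line along which they close (so a half turn about z gives the same grasp; the last joint's range is limited). The gripper opens to 85 mm and grips with 20 to 120 N. Pads are 22 mm wide; open, the fingers measure 114 mm over their backs; the gripper's body (76 mm by 85 mm) begins 54 mm behind the grasp point. The pads swing forward as they close: fully open they stand 13 mm farther back than shut.
Start: joints at [1.109, 0.313, 1.498, -0, 1.331, -0.223], TCP at [124.195, 510.105, 303.894] pointing down, gripper open.
Joint ranges: [-2.94, 2.94], [-0.97, 2.17], [0.19, 2.56], [-1.23, 4.37], [0.02, 3.11], [-2.88, 2.88]. Speed limits (rad/s): [2.39, 2.39, 3.01, 3.14, 3.14, 3.14].

INTERFACE

Orientations are given as a unit quaternion [w, x, y, z].
In Python, from rig import * gives the robot as it stands.
- The arm moves only by the tool step_arm, never from a script. Its argument "plan" is a list of rows, each an object with "offset": the shift along the tool's x, y, z in cm, a list of three; "rot": the turn, a rotation vector about the tool's x, y, z in degrees, a list of three; "gripper": the finger opening in cm, from 0 to 8.54. In form: [{"offset": [x, y, z], "rot": [wx, wy, wz], "gripper": gripper}, ...]. A call has 1 to 12 rows; each row is the pose to reach, as a shift and turn from the pose commanded when the call began, along the tool's axes at that moment; what a row does not reach only later rows make up. A row lasts 1/10 s, in which the tool goes at most 50 mm and 8.59 degrees, less where a joint would pass 70% of its speed; a pose out of reach is approached as far as the arm can. A call with a gripper value outside its range is refused whole. The fingers move at their own pace and stop on an object; "squeeze" is the grip in N (left out, the last holds). Time passes only in rows, so rows that repeat a pose let the fingers close. It gives the time, the measured TCP pose, the force, the opening and the grip force at its end, in the units of the state.
- sense(): the state, without advancing time (a new reading comes with each control period).
- capture(name): name is "side" or "top"; returns a dict with "color" (420x560x3 uint8, red, green, blue), "depth" (420x560 float32, mm along the optical axis (not along the pixel's ray), 0 where there is no reading), "vertical_fov" (degrees; the focal length in pixels is half the picture's height over the tangent of half this angle, whatever the lens; pixels are square), "cx", "cy" (the principal point, pixels), "k1" (the pictures are not rectified: a ray, as slopes to the right and down, at radius r is drawn at 1 + k1 r^2 times it, then the intrinsics apply), "rvec" (rotation vector, rad) and "tvec" (3), from world to camera coordinates, as OpenCV has them. Camera axes: x right, y down, z forward; pixel columns grow to the right and rows downward; lengths in mm; the calibration is good to about 2 mm. A picture is of the moment at which its call begins.
- finish_job(): hands the job in; it is judged then, once.
The state is a dict: "time_s": time; "joints": joint angles; "dq": joint speeds; "tau": joint torques, N m; "eef_pos": TCP position; "ee_rot": TCP orientation; "force": force on the tool from outside, world axes, zero at the start; "wrist_torque": the same for the moment, N m; "grip_width": opening from 0.0 (shut) to 1.0 (fully open); "grip_force": force on a finger pad.
Only numpy, scipy, OpenCV 4.12 (cv2) and the standard library are available. Lean on these libraries where they do the work, as an engineer would, in place of code of your own. Each camera call takes 0.05 s, during which the arm holds its last target. There are 200 camera calls.

TASK

All four rim sections of the grey lid on the clip-lock sample box stand sprung open. Press them down with the fingertips one at a time, going round the rim from each section to a neighbouring one (start with any, either way round), until every section has clicked shut and lies flush. Press firmly but without crushing the box, do not lift, tip or push the box away, leave everything around it where it is, and finish with the hand clear.

Things in the scene. Friction and masses are not known exactly. Their poses are not given: they have to be found in the camera images.
- box: Clip-lock sample box: black body, plain grey lid, 130 mm (its x) by 170 mm (its y), 1.6 kg, loose on the worktop. Origin: centre of its underside; z up; yaw varies. The fixed middle panel and corners of the lid are flat, 56 mm above the underside. Between the corners each side has a grey rim section, 36 mm wide, hinged along its inner edge and at first sprung up, its outer edge 10 mm high with a 22 mm skirt hanging from it.
- section_front (a joint): Rim section on the box's -x side (the 170 mm side nearest the robot at yaw 0). About 0 = sprung open, about 0.28 to 0.3 rad = shut, flush with the lid; grows as it is pressed down. A snap spring resists with up to about 9 N at the pad; past half-way it pulls the section shut and keeps it there; let go before half-way, it springs back open.
- pad_front (a point): Where to press that section: middle of the upper face of its pressing pad (40 mm along the side, 14 mm across, 2 mm proud), 26 mm out from the hinge line on the box's -x side (the 170 mm side nearest the robot at yaw 0). It moves with the section: about 65 mm above the box's underside when open, 58 mm when shut.
- section_left (a joint): Rim section on the box's +y side (130 mm side). About 0 = sprung open, about 0.28 to 0.3 rad = shut, flush with the lid; grows as it is pressed down. A snap spring resists with up to about 9 N at the pad; past half-way it pulls the section shut and keeps it there; let go before half-way, it springs back open.
- pad_left (a point): Where to press that section: middle of the upper face of its pressing pad (40 mm along the side, 14 mm across, 2 mm proud), 26 mm out from the hinge line on the box's +y side (130 mm side). It moves with the section: about 65 mm above the box's underside when open, 58 mm when shut.
- section_back (a joint): Rim section on the box's +x side (170 mm side). About 0 = sprung open, about 0.28 to 0.3 rad = shut, flush with the lid; grows as it is pressed down. A snap spring resists with up to about 9 N at the pad; past half-way it pulls the section shut and keeps it there; let go before half-way, it springs back open.
- pad_back (a point): Where to press that section: middle of the upper face of its pressing pad (40 mm along the side, 14 mm across, 2 mm proud), 26 mm out from the hinge line on the box's +x side (170 mm side). It moves with the section: about 65 mm above the box's underside when open, 58 mm when shut.
- section_right (a joint): Rim section on the box's -y side (130 mm side). About 0 = sprung open, about 0.28 to 0.3 rad = shut, flush with the lid; grows as it is pressed down. A snap spring resists with up to about 9 N at the pad; past half-way it pulls the section shut and keeps it there; let go before half-way, it springs back open.
- pad_right (a point): Where to press that section: middle of the upper face of its pressing pad (40 mm along the side, 14 mm across, 2 mm proud), 26 mm out from the hinge line on the box's -y side (130 mm side). It moves with the section: about 65 mm above the box's underside when open, 58 mm when shut.
- tin_mid (a point): Small round screw tin, 64 mm across, 42 mm high; bystander, to be left alone. The point is over the centre of its footprint, half-way up.
- vial_short_mid (a point): White glass sample vial with a cap, 24 mm across, 62 mm high, standing; bystander, to be left alone. The point is over the centre of its footprint, half-way up.
- vial_dark_mid (a point): Brown glass sample vial with a cap, 24 mm across, 62 mm high, standing; bystander, to be left alone. The point is over the centre of its footprint, half-way up.
- key_mid (a point): Long hex key lying flat, 32 x 104 x 8 mm; bystander, to be left alone. The point is over the centre of its footprint, half-way up.
- stick_mid (a point): Memory stick lying flat, 18 x 50 x 8 mm; bystander, to be left alone. The point is over the centre of its footprint, half-way up.
- driver_mid (a point): Short screwdriver, 26 x 140 x 30 mm, lying; bystander, to be left alone. The point is over the centre of its footprint, half-way up.
- pen_mid (a point): Marker pen, 17 x 135 x 16 mm, lying; bystander, to be left alone. The point is over the centre of its footprint, half-way up.
Mind the look-alikes: they are no part of the job. What is shaped like the box but pink is not meant.

How it is judged (in metres and radians):
On the way, in this order (a step that is already met when the one before it is completed fails the run):
1. a first rim section is shut (value of joint any of section_front, section_left, section_back, section_right above 0.25 rad), for 0.2 s.
2. then a section next to it is shut as well ((value of joint each of section_front, section_left above 0.25 rad or value of joint each of section_left, section_back above 0.25 rad or value of joint each of section_back, section_right above 0.25 rad or value of joint each of section_right, section_front above 0.25 rad)), for 0.2 s.
3. then a third, next to those ((value of joint each of section_front, section_left, section_back above 0.25 rad or value of joint each of section_left, section_back, section_right above 0.25 rad or value of joint each of section_back, section_right, section_front above 0.25 rad or value of joint each of section_right, section_front, section_left above 0.25 rad)), for 0.2 s.
4. then the last one (value of joint each of section_front, section_left, section_back, section_right above 0.25 rad), for 0.2 s.
At the end, for the whole second after the job is handed in: All four rim sections are shut (each joint above 0.25 rad), and the box stands level and still on the worktop within 40 mm of where it began (all of step 4 and distance of box from where it was at the start of the episode below 0.04 m and angle between box's own z axis and vertical below 0.05 rad and height (world z) of box below 0.008 m and linear speed of box below 0.01 m/s); the robot touches nothing.
It fails at once if two opposite sections are shut while the two between them are still open ((value of joint each of section_front, section_back above 0.25 rad and value of joint each of section_left, section_right below 0.14 rad) or (value of joint each of section_left, section_right above 0.25 rad and value of joint each of section_front, section_back below 0.14 rad)).
It fails at once if the box is lifted, tipped or pushed away by more than 40 mm (height (world z) of box above 0.012 m or angle between box's own z axis and vertical above 0.12 rad or distance of box from where it was at the start of the episode above 0.04 m).
It fails at once if the box is pressed with more than 60 N (contact force between any of the fingers, the arm and box above 60 N).
It fails at once if a bystander is moved or lifted by more than 30 mm (distance of any of tin_mid, vial_short_mid, vial_dark_mid, key_mid, stick_mid, driver_mid, pen_mid from where it was at the start of the episode above 0.03 m).
It also fails if it takes over 48 s, if anything falls off the work surface, if the arm or the gripper's body presses on something with over 40 N, if the wrist force passes 120 N, or if a joint passes its speed limit or range.

## Working session

There is one attempt and no reset: what is moved stays moved. The work goes in short steps, Python scripts to look and compute and a tool call to move; the robot and the scene stay as the last step left them, time stands still between calls to the robot, and variables do not carry over. Pictures are saved under pics/ and viewed, at most 10 in all, crops included, and the job is handed in when it is done.

Besides the shell and the picture viewer there is one more tool, called after "Emit:" by a JSON object that holds its "name" and its "arguments". step_arm: Moves the arm, as the interface text tells. Its arguments: {"type":"object","properties":{"plan":{"type":"array"},"squeeze":{"type":"number"}},"required":["plan"]}

```bash
mkdir -p pics; cat > h.py <<'E'
from rig import *
import numpy as np, cv2
def cam(n):
    c=capture(n); H=c['color'].shape[0]
    c['f']=H/2/np.tan(np.radians(c['vertical_fov'])/2); c['R']=cv2.Rodrigues(np.array(c['rvec'],float))[0]; c['t']=np.array(c['tvec'],float).ravel(); return c
def slopes(c,u,v):
    d=np.stack([(np.asarray(u,float)-c['cx'])/c['f'],(np.asarray(v,float)-c['cy'])/c['f']],-1); s=d.copy()
    for _ in range(20): s=d/(1+c['k1']*(s**2).sum(-1,keepdims=True))
    return np.concatenate([s,np.ones(s.shape[:-1]+(1,))],-1)
def onplane(c,u,v,z):
    r=slopes(c,u,v)@c['R']; o=-c['R'].T@c['t']
    return o+r*((z-o[2])/r[...,2])[...,None]
def cloud(c):
    v,u=np.mgrid[:420,:560]; p=slopes(c,u,v)*c['depth'][...,None]
    return (p-c['t'])@c['R']
E
python3 - <<'E'
from h import *
s=sense(); print(s)
for n in('top','side'):
    c=cam(n); cv2.imwrite(f'pics/{n}0.png',c['color'][...,::-1]); print(n,-c['R'].T@c['t'],c['k1'],c['f'])
E
```

```text
{'time_s': 0.0, 'joints': array([ 1.10859852e+00,  3.13457659e-01,  1.49846770e+00, -7.50899974e-06,
        1.33101920e+00, -2.23388047e-01]), 'dq': array([ 0.00082207, -0.00152602, -0.00014798, -0.00186681,  0.00037882,
       -0.00058601]), 'tau': array([ 1.78320450e-03, -4.12265539e+01, -2.59743440e+01, -1.13710823e-04,
        4.15673640e-03,  2.74675710e-05]), 'eef_pos': array([124.11261192, 509.93578009, 303.31957518]), 'ee_rot': array([-2.23765383e-04,  1.19120429e-01,  9.92879583e-01, -6.37849130e-04]), 'force': array([-0.377225  , -0.29349049, -1.05977351]), 'wrist_torque': array([0.01893972, 0.01706236, 0.01686164]), 'grip_force': 0.0, 'grip_width': 1.002299424096539}
top [ 353.36706259   94.58261955 1151.36223598] -0.08423619809063705 500.69655028445754
side [ 210.50851073 1168.24686031  647.13865406] -0.043281626387258826 480.98951781971385
```

View pics/top0.png

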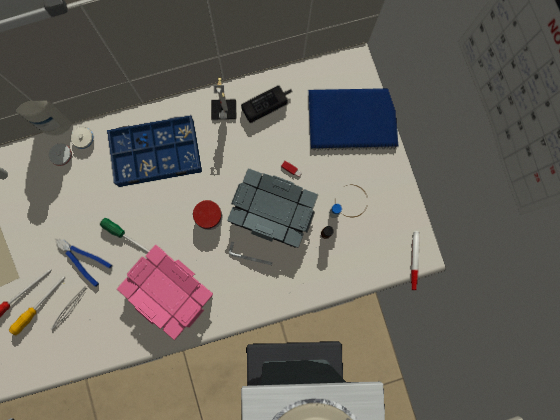

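View pics/side0.png

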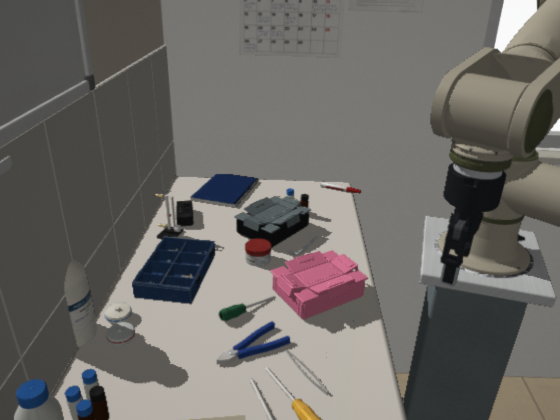

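The top view shows two box-shaped things: a grey one at (273,208) and a pink one at (165,292). The task asks for a grey lid on a black body, so the grey one is meant. In the side view it is at (273,220). I'll measure it and take an enlarged crop to confirm.

```bash
python3 - <<'E'
from h import *
c=cam('top'); P=cloud(c)
u0,v0,u1,v1=190,140,380,270
cv2.imwrite('pics/crop.png',cv2.resize(c['color'][v0:v1,u0:u1,::-1],None,fx=4,fy=4,interpolation=cv2.INTER_CUBIC))
m=np.zeros((420,560),bool); m[160:255,222:325]=1
m&=(P[...,2]>45)&(P[...,2]<85)&(c['depth']>0)
n,l,st,ce=cv2.connectedComponentsWithStats(m.astype(np.uint8)); print(st,ce)
k=1+np.argmax(st[1:,4]); m=l==k
q=P[m]; r=cv2.minAreaRect(q[:,:2].astype(np.float32)); print(r, np.percentile(q[:,2],[2,25,50,75,98]))
ctr=np.array(r[0]); a=np.radians(r[2]); 
if r[1][0]<r[1][1]: ex=a
else: ex=a+np.pi/2
while ex>np.pi/2: ex-=np.pi
while ex<-np.pi/2: ex+=np.pi
print('yaw',np.degrees(ex))
R=np.array([[np.cos(ex),-np.sin(ex)],[np.sin(ex),np.cos(ex)]])
L=(q[:,:2]-ctr)@R
print('ext',np.percentile(L,[0,1,99,100],axis=0))
# z map on local grid 10mm
for x in range(-75,80,10):
    print(x,[int(np.median(q[(abs(L[:,0]-x)<5)&(abs(L[:,1]-y)<5),2])) if ((abs(L[:,0]-x)<5)&(abs(L[:,1]-y)<5)).any() else 0 for y in range(-95,100,10)])
# bystanders tall nearby
for nm,(a,b,cc,d) in dict(tin=(190,198,225,232),va=(328,200,345,216),vb=(318,222,336,240)).items():
    s=P[b:d,a:cc]; s=s[s[...,2]>25]; print(nm,len(s),np.median(s,0) if len(s) else '', s[:,2].max() if len(s) else '')
E
```

```text
[[     0      0    560    420 230625]
 [   227    168     91     80   4564]
 [   323    228      2      7     11]] [[279.6324813  209.53757832]
 [272.6991674  207.54973707]
 [323.63636364 230.81818182]]
((545.9129028320312, 77.70740509033203), (182.62017822265625, 143.10328674316406), 67.25617218017578) [49.61988285 55.66677362 58.05637944 61.81152497 68.45091666]
yaw -22.743827819824205
ext [[-71.55162384 -91.31005241]
 [-67.93494124 -86.30233137]
 [ 63.41301249  84.45808262]
 [ 71.55167349  91.31014244]]
-75 [0, 0, 0, 0, 0, 0, 0, 47, 47, 50, 51, 49, 50, 0, 0, 0, 0, 0, 0, 0]
-65 [0, 55, 56, 55, 55, 65, 67, 62, 64, 64, 63, 63, 64, 65, 64, 57, 55, 56, 53, 0]
-55 [0, 55, 56, 56, 55, 63, 63, 63, 67, 66, 65, 65, 64, 63, 62, 55, 56, 55, 55, 0]
-45 [0, 55, 55, 56, 56, 58, 60, 61, 61, 61, 61, 61, 61, 61, 58, 55, 57, 56, 55, 0]
-35 [0, 54, 55, 55, 56, 57, 58, 57, 58, 58, 56, 58, 56, 58, 56, 56, 56, 56, 55, 0]
-25 [49, 65, 60, 60, 57, 54, 55, 55, 55, 55, 54, 55, 56, 54, 54, 56, 59, 62, 65, 52]
-15 [48, 65, 66, 61, 57, 54, 58, 56, 57, 58, 56, 56, 56, 57, 56, 58, 61, 66, 64, 48]
-5 [49, 64, 65,
[... 214 characters left out ...]
, 58, 60, 65, 65, 50]
25 [53, 64, 64, 60, 57, 55, 55, 55, 56, 56, 55, 56, 56, 55, 54, 57, 59, 63, 64, 0]
35 [0, 56, 56, 56, 57, 56, 57, 58, 57, 57, 57, 57, 58, 57, 57, 56, 57, 56, 57, 0]
45 [0, 56, 55, 56, 55, 58, 60, 60, 61, 59, 61, 61, 61, 61, 58, 56, 56, 57, 56, 0]
55 [0, 55, 56, 55, 56, 61, 62, 63, 66, 66, 66, 65, 63, 62, 64, 55, 55, 56, 55, 0]
65 [0, 56, 56, 56, 55, 64, 66, 65, 64, 65, 65, 66, 65, 66, 65, 55, 56, 54, 56, 0]
75 [0, 0, 0, 0, 0, 0, 0, 0, 49, 0, 45, 0, 45, 0, 0, 0, 0, 0, 0, 0]
tin 654 [535.79437919 225.39419363  42.13486491] 1151.3622359810868
va 114 [536.45443883 -62.16017771  60.82264092] 66.15930771671384
vb 111 [487.95339319 -40.6723577   60.90189606] 1151.3622359810868
```

View pics/crop.png

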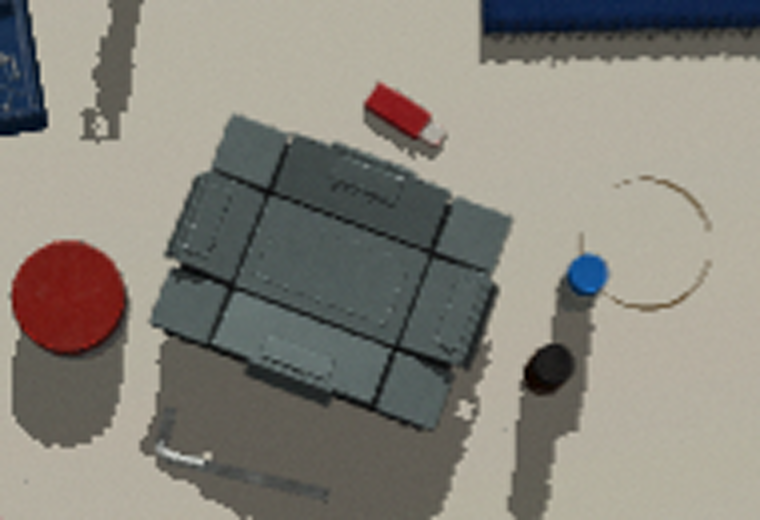

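The crop confirms it. The lid is grey on a dark body, the box centre is about (546,78) mm and the yaw about -22.7°. All four sections are up, with pads ±55 mm along box x and ±75 mm along box y. I'll move above the left pad at (575,147) with the fingers closed and the tool aligned to the box.

Emit:
{"name": "step_arm", "arguments": {"plan": [{"offset": [-52.4,-24.6,0],"rot": [0,0,9],"gripper": 0},{"offset": [-52.4,-24.6,0],"rot": [0,0,9],"gripper": 0},{"offset": [-52.4,-24.6,0],"rot": [0,0,9],"gripper": 0},{"offset": [-52.4,-24.6,0],"rot": [0,0,9],"gripper": 0},{"offset": [-52.4,-24.6,0],"rot": [0,0,9],"gripper": 0},{"offset": [-52.4,-24.6,0],"rot": [0,0,9],"gripper": 0},{"offset": [-52.4,-24.6,0],"rot": [0,0,9],"gripper": 0},{"offset": [-52.4,-24.6,0],"rot": [0,0,9],"gripper": 0},{"offset": [-52.4,-24.6,0],"rot": [0,0,9],"gripper": 0},{"offset": [-52.4,-24.6,0],"rot": [0,0,9],"gripper": 0},{"offset": [-52.4,-24.6,0],"rot": [0,0,9],"gripper": 0},{"offset": [-52.4,-24.6,0],"rot": [0,0,9],"gripper": 0}]}}

```text
time_s: 1.35
eef_pos: [577.2, 144.4, 303.2]
ee_rot: [-0.0, 0.198, 0.98, -0.0]
force: [-0.1, 0.2, 0.3]
grip_width: -0.001
grip_force: 0.0
```

Emit:
{"name": "step_arm", "arguments": {"plan": [{"offset": [0.2,0.1,4],"rot": [0,0,0],"gripper": 0},{"offset": [0.2,0.1,8],"rot": [0,0,0],"gripper": 0},{"offset": [0.2,0.1,12],"rot": [0,0,0],"gripper": 0},{"offset": [0.2,0.1,14],"rot": [0,0,0],"gripper": 0},{"offset": [0.2,0.1,15],"rot": [0,0,0],"gripper": 0},{"offset": [0.2,0.1,15],"rot": [0,0,0],"gripper": 0},{"offset": [0.2,0.1,15],"rot": [0,0,0],"gripper": 0}]}}

```text
time_s: 2.05
eef_pos: [574.2, 148.9, 155.1]
ee_rot: [0.001, 0.197, 0.98, 0.0]
force: [-0.4, 0.4, 0.3]
grip_width: 0.003
grip_force: 0.0
```

```bash
python3 - <<'E'
from h import *
s=sense();print(s['eef_pos'],s['force'])
for n,b in(('top',(190,140,380,270)),('side',(200,150,360,270))):
    c=cam(n); a,e,f,g=b
    im=cv2.resize(c['color'][e:g,a:f,::-1],(600,int(600*(g-e)/(f-a)))) ; 
    cv2.imwrite(f'pics/{n}1.png',im)
a=cv2.imread('pics/side1.png');cv2.imwrite('pics/s1.png',a)
E
```

```text
[574.21012804 148.90637238 155.09940707] [-0.39639756  0.42340686  0.32405672]
```

View pics/s1.png

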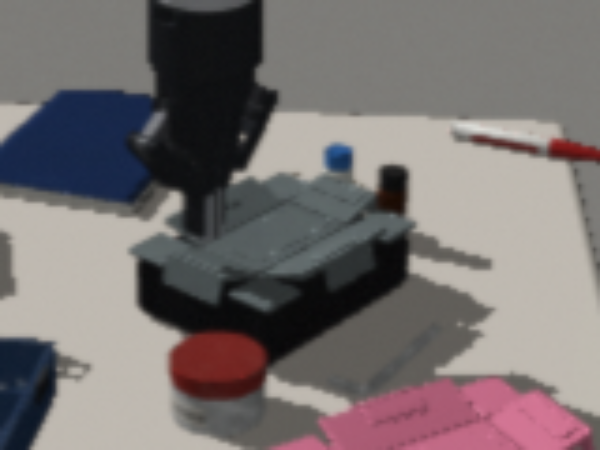

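The side crop shows the fingertips at about crop (207,237), full picture (255,213), beside the left section at crop (190,270). I'll project the expected tip and pad into this view to check that they line up.

```bash
python3 - <<'E'
from h import *
def pr(c,p):
    q=c['R']@np.array(p,float)+c['t']; s=q[:2]/q[2]; s=s*(1+c['k1']*(s@s)); return s*c['f']+[c['cx'],c['cy']]
c=cam('side'); b=np.array([200,150]); 
for p in [(574.2,148.9,82),(574.2,148.9,69),(574.9,146.9,65),(495,99,65),(597,56,65)]: print(p,(pr(c,p)-b)*3.75)
P=cloud(c)
# fingertip lowest z in tip region
m=(np.hypot(P[...,0]-574,P[...,1]-149)<22)&(P[...,2]>70)&(P[...,2]<130); q=P[m]; print(m.sum(),q.min(0),q.max(0),np.percentile(q[:,2],[1,5,50]))
E
```

```text
(574.2, 148.9, 82) [202.30892209 235.79155503]
(574.2, 148.9, 69) [202.31133562 252.74781869]
(574.9, 146.9, 65) [202.33072309 256.45912491]
(495, 99, 65) [334.29730172 243.90174545]
(597, 56, 65) [215.70918128 195.96453195]
164 [557.80836212 137.72549507  82.95248819] [585.12398693 170.67835016 129.82022536] [ 83.0753262   85.35314682 106.6256589 ]
```

Emit:
{"name": "step_arm", "arguments": {"plan": [{"offset": [0,0,0.9],"rot": [0,0,0],"gripper": 0},{"offset": [0,0,1.3],"rot": [0,0,0],"gripper": 0},{"offset": [0,0,1.6],"rot": [0,0,0],"gripper": 0},{"offset": [0,0,1.8],"rot": [0,0,0],"gripper": 0},{"offset": [0,0,2.0],"rot": [0,0,0],"gripper": 0},{"offset": [0,0,2.1],"rot": [0,0,0],"gripper": 0},{"offset": [0,0,2.1],"rot": [0,0,0],"gripper": 0}]}}

```text
time_s: 2.9
eef_pos: [573.5, 148.7, 132.4]
ee_rot: [-0.0, 0.197, 0.98, -0.0]
force: [0.9, -0.2, -0.1]
grip_width: 0.004
grip_force: 0.0
```

Emit:
{"name": "step_arm", "arguments": {"plan": [{"offset": [0,0,0.1],"rot": [0,0,0],"gripper": 0},{"offset": [0,0,0.2],"rot": [0,0,0],"gripper": 0},{"offset": [0,0,0.2],"rot": [0,0,0],"gripper": 0}]}}

```text
time_s: 3.2
eef_pos: [573.6, 148.8, 130.7]
ee_rot: [-0.0, 0.197, 0.98, -0.0]
force: [-0.5, 0.0, -0.4]
grip_width: 0.0
grip_force: 0.0
```

Emit:
{"name": "step_arm", "arguments": {"plan": [{"offset": [0,0,-2],"rot": [0,0,0],"gripper": 0},{"offset": [0,0,-4],"rot": [0,0,0],"gripper": 0},{"offset": [1.8,-2.5,-4],"rot": [0,0,0],"gripper": 0},{"offset": [3.6,-5.1,-4],"rot": [0,0,0],"gripper": 0},{"offset": [5.4,-7.6,-4],"rot": [0,0,0],"gripper": 0},{"offset": [5.4,-7.6,-3],"rot": [0,0,0],"gripper": 0},{"offset": [5.4,-7.6,-2.3],"rot": [0,0,0],"gripper": 0},{"offset": [5.4,-7.6,-2.3],"rot": [0,0,0],"gripper": 0}]}}

```text
time_s: 4.0
eef_pos: [494.8, 99.8, 152.9]
ee_rot: [-0.001, 0.197, 0.98, -0.0]
force: [0.2, -0.2, -0.2]
grip_width: -0.002
grip_force: 0.0
```

```bash
cat > st.py <<'E'
from h import *
s=sense(); e=s['eef_pos'];d=e[:2]-[546,77.7]
ex=np.array([.922,-.386]);ey=np.array([.386,.922])
print('tcp box',d@ex,d@ey,e[2],s['force'])
P=np.concatenate([cloud(cam(n)).reshape(-1,3) for n in('top','side')])
L=np.c_[(P[:,:2]-[546,77.7])@ex,(P[:,:2]-[546,77.7])@ey]
for n,(x,y) in dict(front=(-55,0),left=(0,75),back=(55,0),right=(0,-75)).items():
    m=(abs(L-[x,y])<(8,8)).all(1)&(P[:,2]<72)&(P[:,2]>45); print(n,m.sum(),np.median(P[m,2]) if m.any() else '')
m=(P[:,2]>51)&(P[:,2]<72)&(abs(L)<100).all(1); print('ext',np.percentile(L[m],[1,99],axis=0))
E
python3 st.py
```

```text
tcp box -55.727615020520865 0.590317048173322 152.93337686239207 [ 0.20958474 -0.17190001 -0.18678815]
front 14 64.34974519116444
left 15 57.22855109498749
back 44 65.07425152444867
right 23 67.15204727613396
ext [[-69.22003784 -87.4945145 ]
 [ 64.09395714  87.36392111]]
```

Left is shut (57 mm) and the tip is over front. Press it next.

Emit:
{"name": "step_arm", "arguments": {"plan": [{"offset": [0,0,0.9],"rot": [0,0,0],"gripper": 0},{"offset": [0,0,1.3],"rot": [0,0,0],"gripper": 0},{"offset": [0,0,1.6],"rot": [0,0,0],"gripper": 0},{"offset": [0,0,1.8],"rot": [0,0,0],"gripper": 0},{"offset": [0,0,2.0],"rot": [0,0,0],"gripper": 0},{"offset": [0,0,2.2],"rot": [0,0,0],"gripper": 0},{"offset": [0,0,2.2],"rot": [0,0,0],"gripper": 0}]}}

```text
time_s: 4.8
eef_pos: [494.5, 99.5, 131.5]
ee_rot: [-0.0, 0.197, 0.98, -0.0]
force: [-0.9, 0.2, -0.8]
grip_width: -0.002
grip_force: 0.0
```

Emit:
{"name": "step_arm", "arguments": {"plan": [{"offset": [0,0,-2],"rot": [0,0,0],"gripper": 0},{"offset": [0,0,-4],"rot": [0,0,0],"gripper": 0},{"offset": [-1.8,-2.5,-4],"rot": [0,0,0],"gripper": 0},{"offset": [-3.6,-5.1,-4],"rot": [0,0,0],"gripper": 0},{"offset": [-5.5,-7.7,-4],"rot": [0,0,0],"gripper": 0},{"offset": [-5.5,-7.7,-3],"rot": [0,0,0],"gripper": 0},{"offset": [-5.5,-7.7,-2.3],"rot": [0,0,0],"gripper": 0},{"offset": [-5.5,-7.7,-2.3],"rot": [0,0,0],"gripper": 0}]}}

```text
time_s: 5.6
eef_pos: [514.9, 8.1, 153.7]
ee_rot: [-0.001, 0.196, 0.981, 0.0]
force: [0.4, 0.4, 0.8]
grip_width: 0.001
grip_force: 0.0
```

```bash
python3 st.py
```

```text
tcp box -1.8069540505792894 -76.18856782061263 153.7004673812636 [0.36966765 0.38621162 0.84547775]
front 71 57.59321745982038
left 66 57.81934206456627
back 18 63.13619205344145
right 20 64.322522466766
ext [[-66.23540171 -77.84741715]
 [ 61.9067748   86.29250849]]
```

Front is shut too. Press right, then back.

Emit:
{"name": "step_arm", "arguments": {"plan": [{"offset": [0,0,0.9],"rot": [0,0,0],"gripper": 0},{"offset": [0,0,1.3],"rot": [0,0,0],"gripper": 0},{"offset": [0,0,1.6],"rot": [0,0,0],"gripper": 0},{"offset": [0,0,1.8],"rot": [0,0,0],"gripper": 0},{"offset": [0,0,2.0],"rot": [0,0,0],"gripper": 0},{"offset": [0,0,2.3],"rot": [0,0,0],"gripper": 0},{"offset": [0,0,2.3],"rot": [0,0,0],"gripper": 0}]}}

```text
time_s: 6.4
eef_pos: [515.4, 7.4, 131.4]
ee_rot: [-0.0, 0.197, 0.98, 0.0]
force: [-0.3, -0.0, -0.0]
grip_width: -0.004
grip_force: 0.0
```

Emit:
{"name": "step_arm", "arguments": {"plan": [{"offset": [0,0,-2],"rot": [0,0,0],"gripper": 0},{"offset": [0,0,-4],"rot": [0,0,0],"gripper": 0},{"offset": [-1.8,2.5,-4],"rot": [0,0,0],"gripper": 0},{"offset": [-3.6,5.1,-4],"rot": [0,0,0],"gripper": 0},{"offset": [-5.6,7.7,-4],"rot": [0,0,0],"gripper": 0},{"offset": [-5.6,7.7,-3],"rot": [0,0,0],"gripper": 0},{"offset": [-5.6,7.7,-2.3],"rot": [0,0,0],"gripper": 0},{"offset": [-5.6,7.7,-2.3],"rot": [0,0,0],"gripper": 0}]}}

```text
time_s: 7.2
eef_pos: [595.9, 56.5, 153.4]
ee_rot: [-0.002, 0.197, 0.98, -0.0]
force: [-0.2, 0.6, 0.0]
grip_width: -0.001
grip_force: 0.0
```

```bash
python3 st.py
```

```text
tcp box 54.14979184375665 -0.289966289597146 153.38317420320809 [-0.24326245  0.62065367  0.02986374]
front 17 56.289190504185974
left 63 57.348117269805755
back 16 64.50438428523745
right 16 56.31570999406929
ext [[-66.50248941 -79.08689732]
 [ 61.82342938  87.66010512]]
```

Emit:
{"name": "step_arm", "arguments": {"plan": [{"offset": [0,0,0.9],"rot": [0,0,0],"gripper": 0},{"offset": [0,0,1.3],"rot": [0,0,0],"gripper": 0},{"offset": [0,0,1.6],"rot": [0,0,0],"gripper": 0},{"offset": [0,0,1.8],"rot": [0,0,0],"gripper": 0},{"offset": [0,0,2.0],"rot": [0,0,0],"gripper": 0},{"offset": [0,0,2.3],"rot": [0,0,0],"gripper": 0},{"offset": [0,0,2.3],"rot": [0,0,0],"gripper": 0}]}}

```text
time_s: 8.0
eef_pos: [596.6, 56.8, 131.2]
ee_rot: [-0.001, 0.197, 0.98, 0.0]
force: [-0.1, -0.1, 0.7]
grip_width: -0.0
grip_force: 0.0
```

Emit:
{"name": "step_arm", "arguments": {"plan": [{"offset": [0,0,-3],"rot": [0,0,0],"gripper": 0},{"offset": [0,0,-7],"rot": [0,0,0],"gripper": 0},{"offset": [0,0,-12],"rot": [0,0,0],"gripper": 0},{"offset": [0,0,-17],"rot": [0,0,0],"gripper": 0},{"offset": [5,5,-17],"rot": [0,0,0],"gripper": 0},{"offset": [10,10,-17],"rot": [0,0,0],"gripper": 0},{"offset": [15,15,-17],"rot": [0,0,0],"gripper": 0},{"offset": [20,20,-17],"rot": [0,0,0],"gripper": 0},{"offset": [25,25,-17],"rot": [0,0,0],"gripper": 0},{"offset": [25,25,-17],"rot": [0,0,0],"gripper": 0},{"offset": [25,25,-17],"rot": [0,0,0],"gripper": 0},{"offset": [25,25,-17],"rot": [0,0,0],"gripper": 0}]}}

```text
time_s: 9.2
eef_pos: [459.8, 388.1, 301.4]
ee_rot: [-0.001, 0.194, 0.981, 0.0]
force: [0.7, -0.2, -0.4]
grip_width: 0.005
grip_force: 0.0
```

```bash
python3 st.py; python3 - <<'E'
from h import *
c=cam('top'); cv2.imwrite('pics/end.png',cv2.resize(c['color'][140:270,190:380,::-1],None,fx=4,fy=4))
E
```

```text
tcp box -199.33990805110335 252.91560321468364 301.3986208650184 [ 0.67164834 -0.20590134 -0.38449339]
front 71 57.285943721423976
left 70 57.36356966462521
back 62 57.502297287585066
right 66 57.330636122847785
ext [[-65.51119862 -83.31215514]
 [ 63.39342695  85.83690489]]
```

View pics/end.png

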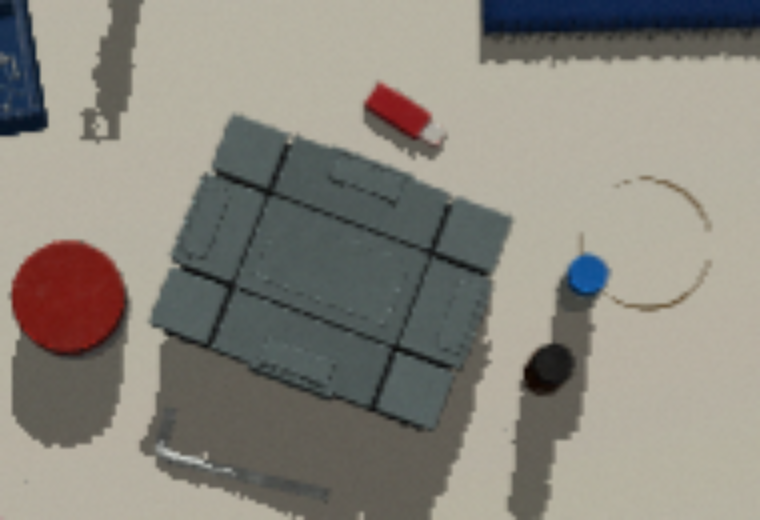

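The picture shows all four sections flush (pads at crop (365,180), (205,220), (290,360) and (460,310)). The box and the things around it have not moved, and the hand is clear.

```bash
python3 -c "
from rig import *
print(finish_job())"
```

```text
the job is handed in; nothing more can be done
None
```

All four rim sections are pressed shut (left, front, right, back, in that order), with all four pads measuring about 57 mm; box and bystanders look unmoved, the hand is clear, and the job was handed in after about 9 s (no verdict was returned).

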